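# Stow a device cover in the spring-clip rack and bolt it in

## Robot

A 7-joint arm with a two-finger parallel gripper is mounted at the origin on the work surface. World frame = base frame: x ahead of the robot, y to its left, z up, the work surface at z = 0. Lengths are in m, angles in rad, forces in N, time in s.
With the tool pointing down it reaches from about 0.425 to 0.95 m from the base axis. Payload 4.7 kg.
Tool frame: the origin (TCP) lies on the centre line of the jaws, within the pads' length; the fingertips stand robot.nose_length ahead of it and the grasp point (between the pads) lies 8 mm behind it (robot.nose_length is the distance from the TCP to the fingertips, in m); z points along the fingers, y is the line along which they close (so a half turn about z gives the same grasp; the last joint's range is limited). The gripper opens to 85 mm and grips with 20 to 120 N. Pads are 22 mm wide; open, the fingers measure 114 mm over their backs; the gripper's body (76 mm by 85 mm) begins 54 mm behind the grasp point. The pads swing forward as they close: fully open they stand 13 mm farther back than shut.
Start: joints at [-0.029, 0.469, -0.049, 1.532, 0.024, 1.141, -0.082], TCP at [0.675, 0, 0.242] pointing down, gripper open.
Joint ranges: [-2.59, 2.59], [-0.33, 1.99], [-1.39, 1.29], [0.1, 2.45], [-1.04, 4.18], [0.21, 1.99], [-2.66, 2.66]. Speed limits (rad/s): [2.57, 2.57, 3.14, 3.14, 3.14, 3.14, 3.14].

## Interface

Orientations are given as [roll, pitch, yaw] about the fixed x, y, z axes, in that order (R = Rz(yaw) Ry(pitch) Rx(roll)).
In Python, from plant import robot gives the robot as it stands. Calls block until the motion is done:
- robot.goto(position, orientation): joint-space move of the TCP to a pose.
- robot.move_straight(position, vel=0.15, attitude=None, contact_N=None): straight line of the TCP; attitude=None keeps the orientation; vel is the mean speed in m/s. With contact_N (N) it stops when the force on the tool has changed by that much, and returns True; else False.
- robot.move_joints(angles): joint-space move.
- robot.grip(opening, strength=None): opening from 0.0 (shut) to 1.0 (fully open); strength is the grip in N (None keeps the last); returns when the fingers have stopped.
- robot.sleep(seconds).
- robot.inverse_kinematics(position, orientation): joint angles nearest the present ones, or None.
- robot.sense(): the state.
- robot.grab_frame(name): name is "scene" or "side" or "wrist"; returns a dict with "image" (480x640x3 uint8, red, green, blue), "range_z" (480x640 float32, m along the optical axis (not along the pixel's ray), 0 where there is no reading), "fx", "fy", "cx", "cy" (pixels), "dist_coeffs" ([k1, k2, p1, p2, k3] as OpenCV has them; the pictures are not rectified), "R" (3x3) and "t" (3): a world point X has camera coordinates R X + t. Camera axes: x right, y down, z forward; pixel columns grow to the right and rows downward; lengths in m; the calibration is good to about 2 mm. A picture is of the moment at which its call begins.
A pose or a line that the arm cannot do raises robot.IKError and nothing moves.
- robot.close_job(): hands the job in; it is judged then, once.
The state is a dict: "t": time; "joint_pos": joint angles; "joint_velocities": joint speeds; "effort": joint torques, N m; "tcp_pos": TCP position; "tcp_rot": TCP orientation; "wrist_force": force on the tool from outside, world axes, zero at the start; "torque": the same for the moment, N m; "opening": opening from 0.0 (shut) to 1.0 (fully open); "gripper_force": force on a finger pad.
Only numpy, scipy, OpenCV 4.12 (cv2) and the standard library are available. Lean on these libraries where they do the work, as an engineer would, in place of code of your own. Each camera call takes 0.05 s, during which the arm holds its last target. There are 200 camera calls.

## Task

Stow the loose white cover in the empty bay of the clip rack: draw that bay's red-knobbed bolt fully back, slide the cover along the bench into the bay and push it fully home so that both spring clips snap into its side notches, then slide the bolt fully shut behind it. Leave the full bay and everything else on the bench where it is.

Things in the scene. Friction and masses are not known exactly. Their poses are not given: they have to be found in the camera images.
- cover: the loose white device cover to stow: flat rigid panel 100 (its x) x 120 (its y) x 16 mm, 0.2 to 0.45 kg, lying flat on the bench before the bays. Origin: centre of its underside. Same front and back: half a turn makes no difference. Corners rounded to 8 mm; a clip notch, 8 mm deep and 19 mm wide at the edge, in the middle of each 100 mm side. Too wide to grasp; slides when pushed at an edge.
- bay_empty: the empty bay of the clip rack, fixed to the bench, no floor: the cover slides in along the bench. Origin: on the bench where the centre of a seated cover's underside lies. +x points inward (away from the robot, turned up to 0.1 rad); mouth on the -x side. Aluminium side rails 20 mm high, inner faces at y = +-61.5 mm, x = -50 to 52; blue back stop at x = 51.5, 22 mm high.
- bay_empty_mouth (a point): middle of the empty bay's mouth on the bench, at bay x = -95 mm, y = 0. Flared aluminium guides, 18 mm high, narrow the lane from about +-86 mm here to +-62 mm at bay x = -65.
- bay_empty_clip (a point): on the bench at the foot of the empty bay's +y spring clip (bay x = 0, y = 61.5 mm; its twin at y = -61.5). Each is an upright steel roller of 5 mm radius under an orange cap, 25 mm high, standing 5 mm into the lane; it yields outward on a spring and drops into the cover's notch when home. Pushing takes 8 to 15 N at the first bite, some 50 mm short of home, then about 3 N.
- bay_empty_bolt (a joint): sliding bolt of the empty bay, m: 0 = shut (a 10 mm square bar, its middle at bay x = -58 mm, 3.5 to 13.5 mm above the bench, reaches 30 mm into the lane from the +y side and bars the way; just behind a seated cover); 0.040 = fully drawn back along the bay's +y, lane clear from 0.034. Stays where left; about 2.5 N to slide.
- bay_empty_knob (a point): centre of the top of the red knob on the empty bay's bolt, 48 mm above the bench, at bay x = -58 mm, y = 92 mm when shut, 132 mm when fully open. Upright cylinder, 16 mm diameter, red from 24 to 48 mm above the bench, on a thin steel stem; it can be pushed or pinched.
- bay_full: the other, identical bay (same axes and sizes), left or right of the empty one, with a cover seated in it and its bolt shut. Leave it alone.
- bay_full_bolt (a joint): bolt of the full bay, m, 0 = shut. Leave it shut.
- stored_cover: the cover already in the full bay, same as the loose one. Leave it.
- jar: bystander: flux jar with green cap, 52 diameter x 55 high (mm); origin at its underside. Leave it where it is.
- heatsink: bystander: aluminium finned heat sink, 50 x 50 x 24 high (mm); origin at its underside. Leave it where it is.
- screwdriver: bystander: screwdriver, 170 long, lying down (mm); origin at its underside. Leave it where it is.
- parts_tray: bystander: blue divided parts tray, 120 x 90 x 25 high (mm); origin at its underside. Leave it where it is.
- tweezers: bystander: steel tweezers, 120 long, lying down (mm); origin at its underside. Leave it where it is.
- spool: bystander: grey spool, 54 diameter x 40 high, standing (mm); origin at its underside. Leave it where it is.
Mind the look-alikes: they are no part of the job. What is shaped like the cover but black is not meant.

How it is judged:
On the way, in this order (a step that is already met when the one before it is completed fails the run):
1. the empty bay's bolt is drawn back, with the cover still outside (value of joint bay_empty_bolt above 0.034 m and x of cover in the frame of bay_empty below -0.06 m), for 0.2 s.
2. the cover is home in the empty bay with both clips in its notches (x of cover in the frame of bay_empty between -0.003 and 0.003 m and y of cover in the frame of bay_empty between -0.003 and 0.003 m and z of cover in the frame of bay_empty below 0.003 m and angle between the x axis of cover and the x axis of bay_empty, either way round below 0.05 rad and angle between cover's own z axis and vertical below 0.05 rad), for 0.2 s.
At the end, for the whole second after the job is handed in: The cover lies flat and at rest in the bay that was empty, its centre within 3 mm of the seated position in both directions and square within 0.05 rad, and that bay's bolt is shut again (joint below 0.005 m) (all of step 2 and value of joint bay_empty_bolt below 0.005 m and linear speed of cover below 0.01 m/s); the robot touches nothing.
It fails at once if the full bay was disturbed: its cover moved more than 5 mm or its bolt drawn more than 5 mm (distance of stored_cover from where it was at the start of the episode above 0.005 m or value of joint bay_full_bolt above 0.005 m).
It fails at once if a bystander was moved more than 30 mm (distance of any of jar, heatsink, screwdriver, parts_tray, tweezers, spool from where it was at the start of the episode above 0.03 m).
It also fails if it takes over 72 s, if anything falls off the work surface, if the arm or the gripper's body presses on something with over 40 N, if the wrist force passes 120 N, or if a joint passes its speed limit or range.

## Working session

There is one attempt and no reset: what is moved stays moved. The work goes in short steps, each a Python script; the robot and the scene stay as the last script left them, time stands still between calls to the robot, and variables do not carry over. Pictures are saved under pics/ and viewed, at most 10 in all, crops included, and the job is handed in when it is done.

```bash
mkdir -p pics
cat > h.py <<'E'
import numpy as np, cv2
from plant import robot
def K(f): return np.array([[f['fx'],0,f['cx']],[0,f['fy'],f['cy']],[0,0,1.]])
def save(f,n): cv2.imwrite(f'pics/{n}.png',f['image'][:,:,::-1])
def plane(f,uv,z):
    uv=np.asarray(uv,float).reshape(-1,1,2)
    n=cv2.undistortPoints(uv,K(f),np.array(f['dist_coeffs'],float)).reshape(-1,2)
    R=np.array(f['R']);c=-R.T@np.array(f['t'])
    d=np.c_[n,np.ones(len(n))]@R
    return c+d*((z-c[2])/d[:,2])[:,None]
def proj(f,X):
    return cv2.projectPoints(np.asarray(X,float).reshape(-1,1,3),cv2.Rodrigues(np.array(f['R'],float))[0],np.array(f['t'],float),K(f),np.array(f['dist_coeffs'],float))[0].reshape(-1,2)
E
python3 - <<'E'
from h import *
import pickle
for n in ("scene","side"):
    f=robot.grab_frame(n); save(f,n); pickle.dump(f,open(n+'.pkl','wb'))
    print(n, -np.array(f['R']).T@f['t'])
print(robot.nose_length, robot.sense())
E
```

```text
scene [1.14034135 0.37799524 1.01880844]
side [0.08355125 0.76896895 0.70297254]
0.011 {'t': 0.1, 'joint_pos': array([-0.02889866,  0.46933983, -0.04861243,  1.53357265,  0.02409869,
        1.14102326, -0.08231068]), 'joint_velocities': array([ 0.00083688, -0.00296916, -0.00133155, -0.00427071,  0.00116684,
        0.00072904,  0.00016928]), 'effort': array([ 5.33060393e-04, -5.11518788e+01, -4.69155551e-02, -2.38390929e+01,
        1.07741368e-02,  4.46335340e-03,  2.13932526e-05]), 'tcp_pos': array([6.74487655e-01, 2.38687862e-05, 2.41381309e-01]), 'tcp_rot': array([-3.13983593e+00,  5.33458092e-05,  1.57082837e+00]), 'wrist_force': array([ 1.34449777, -0.12356066,  0.17867935]), 'torque': array([ 0.01148424,  0.04404602, -0.00729521]), 'gripper_force': 0.0, 'opening': 1.0036466270024074}
```

View pics/scene.png

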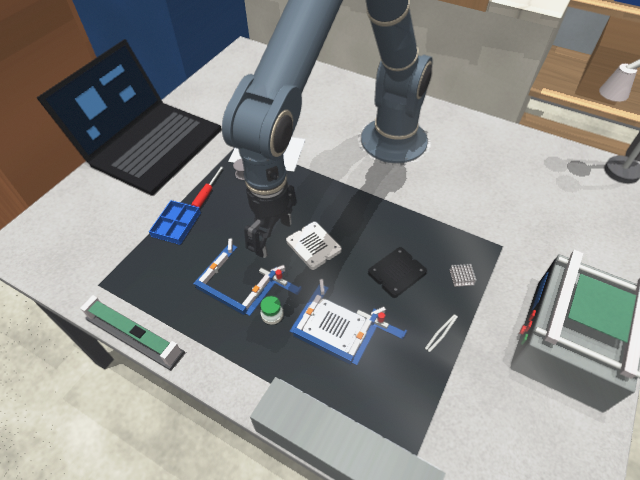

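View pics/side.png

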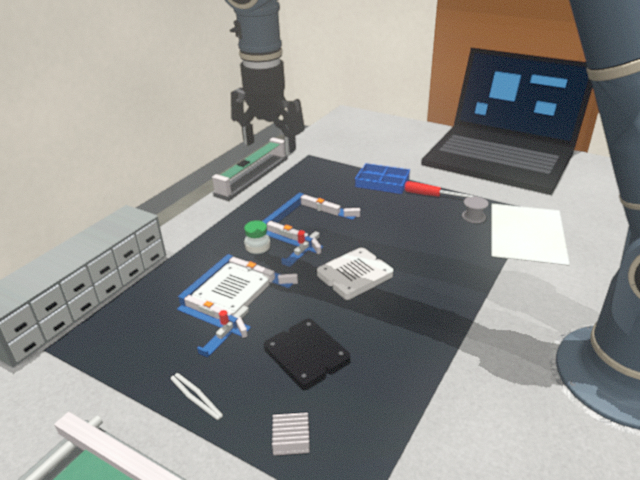

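The scene shows these candidates for the cover:
- The loose white panel at (314,245).
- The white panel seated in the full bay at (335,325), which stays where it is.
- The black panel at (397,271), a look-alike.

The loose white one is the cover. The empty bay is at (240,280), with its red knob at (279,271) and orange caps at (213,266) and (256,289). The jar stands behind it at (271,310).

Run:
```python
from h import *
import pickle
F={n:pickle.load(open(n+'.pkl','rb')) for n in('scene','side')}
box={'scene':(190,210,470,380),'side':(170,180,420,400)}
for n,f in F.items():
    hsv=cv2.cvtColor(f['image'],cv2.COLOR_RGB2HSV)
    x0,y0,x1,y1=box[n]; roi=np.zeros((480,640),np.uint8); roi[y0:y1,x0:x1]=255
    for name,lo,hi,z,amin in (('orange',(8,140,150),(20,255,255),.025,8),('red',(0,170,90),(5,255,255),.036,20),('white',(0,0,190),(180,50,255),.016,500)):
        m=cv2.inRange(hsv,lo,hi)&roi
        if name=='white': m=cv2.morphologyEx(m,cv2.MORPH_CLOSE,np.ones((7,7)))
        k,l,s,c=cv2.connectedComponentsWithStats(m)
        for i in range(1,k):
            if s[i,4]<amin: continue
            o=''
            if name=='white':
                cn=max(cv2.findContours((l==i).astype(np.uint8),0,2)[0],key=cv2.contourArea).reshape(-1,2)
                P=plane(f,cn,z)[:,:2]
                r=cv2.minAreaRect((P*1000).astype(np.float32)); o=r
            print(n,name,c[i].round(1),s[i,4],plane(f,c[i],z)[0].round(4),o)
a=F['scene']['image'][215:335,180:350]
cv2.imwrite('pics/crop.png',cv2.resize(a[:,:,::-1],None,fx=4.6,fy=4.6,interpolation=cv2.INTER_CUBIC))
```

```text
scene orange [213.  265.5] 26 [ 0.6897 -0.1965  0.025 ] 
scene orange [255.2 288.4] 30 [ 0.6937 -0.0643  0.025 ] 
scene orange [309.4 310.5] 24 [0.6819 0.0831 0.025 ] 
scene orange [359.9 334.6] 19 [0.6792 0.216  0.025 ] 
scene red [278. 272.] 21 [ 0.6314 -0.0365  0.036 ] 
scene white [450.1 217. ] 657 [0.2351 0.2738 0.016 ] ((255.83497619628906, 260.7362976074219), (74.91632080078125, 156.3871307373047), 29.056615829467773)
scene white [307.  239.6] 831 [ 0.4956 -0.0327  0.016 ] ((492.746826171875, -24.24401092529297), (92.80842590332031, 99.99169921875), 67.22667694091797)
scene white [337.1 324.1] 2602 [0.6771 0.1556 0.016 ] ((656.5890502929688, 165.8743896484375), (145.68173217773438, 187.21810913085938), 0.824478030204773)
scene white [462.5 362.4] 538 [0.624  0.4439 0.016 ] ((607.4407958984375, 449.2764587402344), (134.24913024902344, 38.41870880126953), 0.38431471586227417)
scene white [213.9 365.6] 1525 [ 0.9009 -0.0357  0.016 ] ((912.66748046875, -25.055213928222656), (76.49813079833984, 195.9903564453125), 0.025126609951257706)
side orange [320.3 200. ] 21 [ 0.6889 -0.1945  0.025 ] 
side orange [287.5 226.8] 27 [ 0.6927 -0.0623  0.025 ] 
side orange [251.3 264.1] 30 [0.6808 0.0848 0.025 ] 
side orange [207.8 303.8] 28 [0.6783 0.2194 0.025 ] 
side red [413.  185.9] 92 [ 0.5182 -0.3409  0.036 ] 
side red [300.7 235.4] 32 [ 0.6401 -0.0351  0.036 ] 
side red [222.8 313. ] 25 [0.6292 0.2343 0.036 ] 
side white [204.7 215.9] 2154 [ 0.893  -0.0193  0.016 ] ((903.0613403320312, -51.31605529785156), (96.67289733886719, 362.9339599609375), 0.17635594308376312)
side white [356.  268.6] 1640 [ 0.497  -0.0141  0.016 ] ((498.5985412597656, -12.429611206054688), (120.02685546875, 102.58363342285156), 66.678955078125)
side white [230.7 289.1] 2813 [0.6757 0.1581 0.016 ] ((661.670166015625, 154.5471954345703), (151.08619689941406, 166.62826538085938), 0.7503147125244141)
```

View pics/crop.png

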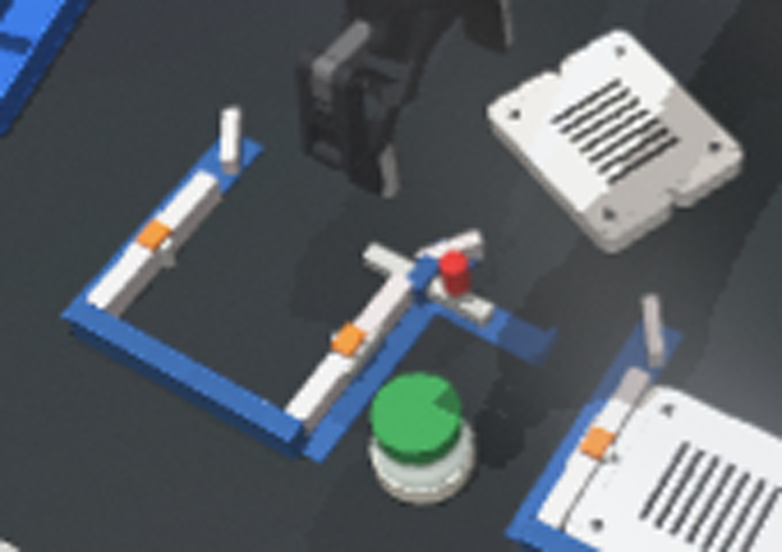

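The crop confirms it. The loose white cover, top right in the crop, lies outside any bay. The empty bay is bare with its bolt shut and its red knob at crop (455,275).

The bay origin is about (0.691, -0.129) with yaw -0.03. The cover is about (0.4986, -0.0124) with yaw -0.407. I'll draw the bolt first.

```bash
cat >> h.py <<'E'
B=np.array([.6912,-.1294]); YB=-.030
def rot(a): return np.array([[np.cos(a),-np.sin(a)],[np.sin(a),np.cos(a)]])
def bay(x,y,z): return [*(B+rot(YB)@[x,y]),z]
def tobay(p): return rot(-YB)@(np.array(p[:2])-B)
def att(yaw): return [np.pi,0,yaw]
E
python3 - <<'E'
from h import *
robot.grip(0.0)
o=att(np.pi/2+YB)
robot.goto(bay(-.058,.062,.12),o)
print(robot.move_straight(bay(-.058,.062,.042),vel=.08,contact_N=6))
print(robot.move_straight(bay(-.058,.125,.042),vel=.05,contact_N=12))
s=robot.sense(); print(s['t'],tobay(s['tcp_pos']),s['wrist_force'],robot.nose_length,s['opening'])
p=s['tcp_pos']; robot.move_straight([p[0],p[1]-.01,p[2]]); robot.move_straight([p[0],p[1]-.01,.16])
robot.goto([.43,.12,.2],att(np.pi-.407))
f=robot.grab_frame('side'); save(f,'s2')
g=robot.grab_frame('scene')
import pickle; pickle.dump((f,g),open('p2.pkl','wb'))
cv2.imwrite('pics/c2.png',cv2.resize(np.hstack([f['image'][180:330,200:420],g['image'][200:350,190:390]])[:,:,::-1],None,fx=1.9,fy=1.9))
for n,q in(('side',f),('scene',g)):
    hsv=cv2.cvtColor(q['image'],cv2.COLOR_RGB2HSV); m=cv2.inRange(hsv,(0,170,90),(5,255,255)); k,l,st,c=cv2.connectedComponentsWithStats(m)
    for i in range(1,k):
        if st[i,4]>15: print(n,c[i],tobay(plane(q,c[i],.036)[0]))
E
```

```text
False
True
3.5833 [-0.05831744  0.11154893] [ 1.43381198 -1.01033924 -0.17213503] 0.011 -0.0018766770280310343
side [421.9757085  187.65991903] [-0.18849034 -0.21935815]
side [291.         241.66666667] [-0.0495836   0.12198359]
side [222.73913043 312.86956522] [-0.07249321  0.36142977]
scene [201.89162562 195.1182266 ] [-0.16729265 -0.23975307]
scene [289.58823529 277.58823529] [-0.06358815  0.12497566]
scene [533.52941176 312.64705882] [-0.27527595  0.66770639]
scene [381.15 314.9 ] [-0.08711221  0.3655521 ]
```

View pics/c2.png

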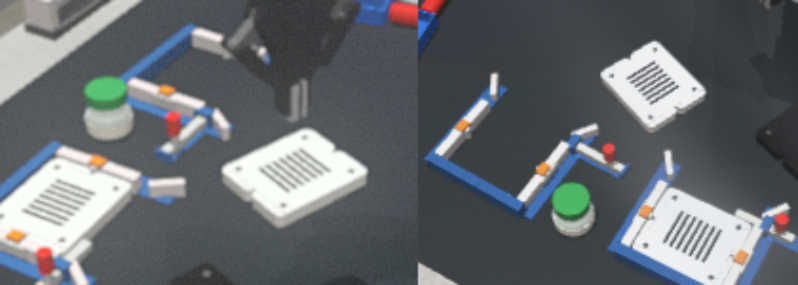

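The picture shows the bolt mostly drawn: the knob is at bay y ≈ 0.1235 and should be at 0.132. It also gives a clear view of the cover in both cameras. I'll push the bolt again with a higher force threshold and measure the cover.

Run:
```python
from h import *
import pickle
f,g=pickle.load(open('p2.pkl','rb'))
for q,(u,v) in ((f,(350,270)),(g,(314,245))):
    hsv=cv2.cvtColor(q['image'],cv2.COLOR_RGB2HSV); m=cv2.inRange(hsv,(0,0,150),(180,60,255)); m=cv2.morphologyEx(m,cv2.MORPH_CLOSE,np.ones((9,9)))
    l=cv2.connectedComponents(m)[1]
    cn=max(cv2.findContours((l==l[v,u]).astype(np.uint8),0,2)[0],key=cv2.contourArea).reshape(-1,2)
    print(cv2.minAreaRect((plane(q,cn,.014)[:,:2]*1000).astype(np.float32)))
o=att(np.pi/2+YB)
robot.goto(bay(-.058,.095,.12),o)
print(robot.move_straight(bay(-.058,.095,.042),vel=.08,contact_N=6))
tr=[]
for y in (.108,.112,.116,.120,.124,.128):
    h=robot.move_straight(bay(-.058,y,.042),vel=.03,contact_N=25)
    s=robot.sense(); print(h,tobay(s['tcp_pos']),s['wrist_force'].round(1))
    if h or abs(s['wrist_force'][1])>15: break
p=s['tcp_pos']; robot.move_straight([p[0],p[1]-.01,p[2]]); robot.move_straight([p[0],p[1]-.01,.16])
robot.goto([.5,.15,.25],att(np.pi-.407))
for n in('side','scene'):
    q=robot.grab_frame(n)
    hsv=cv2.cvtColor(q['image'],cv2.COLOR_RGB2HSV); m=cv2.inRange(hsv,(0,170,90),(5,255,255)); k,l,st,c=cv2.connectedComponentsWithStats(m)
    for i in range(1,k):
        b=tobay(plane(q,c[i],.036)[0])
        if st[i,4]>10 and abs(b[1]-.12)<.04: print(n,c[i],b)
print(robot.sense()['t'])
```

```text
((497.0210266113281, -8.380943298339844), (131.79454040527344, 115.93695831298828), 67.23628234863281)
((497.345947265625, -13.088516235351562), (123.03911590576172, 101.73310852050781), 67.1896743774414)
False
False [-0.05802293  0.10814515] [-0.3 -0.8  0.1]
False [-0.05801859  0.11156416] [-0.4 -0.6 -0.1]
False [-0.05801584  0.11181388] [-0.8 -7.2  1.9]
False [-0.05804993  0.11203072] [ -0.7 -13.3   2.4]
False [-0.05808191  0.11227209] [ -0.8 -18.3   2.3]
side [290.8 241.8] [-0.04950512  0.12258785]
scene [289.75   277.5625] [-0.06385642  0.12527765]
12.0333
```

Run:
```python
from h import *
import pickle
f0,g0=[pickle.load(open(n+'.pkl','rb')) for n in('side','scene')]
f,g=robot.grab_frame('side'),robot.grab_frame('scene'); pickle.dump((f,g),open('p3.pkl','wb'))
T=[]
for q,y,b in((f0,.092,'s'),(f,.132,'s'),(g0,.092,'c'),(g,.132,'c')):
    x0,y0=(260,205) if b=='s' else (245,245)
    im=np.ascontiguousarray(cv2.resize(q['image'][y0:y0+66,x0:x0+88],None,fx=4.5,fy=4.5,interpolation=cv2.INTER_CUBIC)[:,:,::-1])
    for yy,col in((y,(0,255,0)),(y-.008,(255,255,0))):
        a=proj(q,[bay(-.058,yy,.048),bay(-.058,yy,.024)]); a=((a-[x0,y0]+.5)*4.5).astype(int)
        cv2.line(im,tuple(map(int,a[0])),tuple(map(int,a[1])),col,1)
    T.append(im)
    hsv=cv2.cvtColor(q['image'],cv2.COLOR_RGB2HSV)
    m=cv2.inRange(hsv,(0,110,60),(9,255,255))|cv2.inRange(hsv,(172,110,60),(180,255,255)); k,l,st,c=cv2.connectedComponentsWithStats(m)
    for i in range(1,k):
        bb=tobay(plane(q,c[i],.036)[0])
        if st[i,4]>10 and abs(bb[1]-.11)<.05: print(b,c[i],st[i],bb)
    gm=cv2.inRange(hsv,(45,120,60),(80,255,255)); gm[:, :230]=0; gm[:,330:]=0; gm[320:]=0; gm[:210]=0
    mm=cv2.moments(gm); print('jar',tobay(plane(q,[mm['m10']/mm['m00'],mm['m01']/mm['m00']],.05)[0]))
cv2.imwrite('pics/k.png',np.vstack([np.hstack(T[:2]),np.hstack(T[2:])]))
```

```text
s [300.73684211 235.85526316] [298 230   7  13  76] [-0.05490308  0.09416553]
jar [0.0352344  0.13223129]
s [290.86585366 244.85365854] [287 239   8  13  82] [-0.05595699  0.13144314]
jar [0.03484714 0.13235734]
c [278.63829787 273.80851064] [276 270   6   9  47] [-0.05892151  0.09546614]
jar [0.03073661 0.13343719]
c [290.13207547 279.39622642] [287 275   7  10  53] [-0.059862   0.1290322]
jar [0.0306811  0.13353794]
```

View pics/k.png

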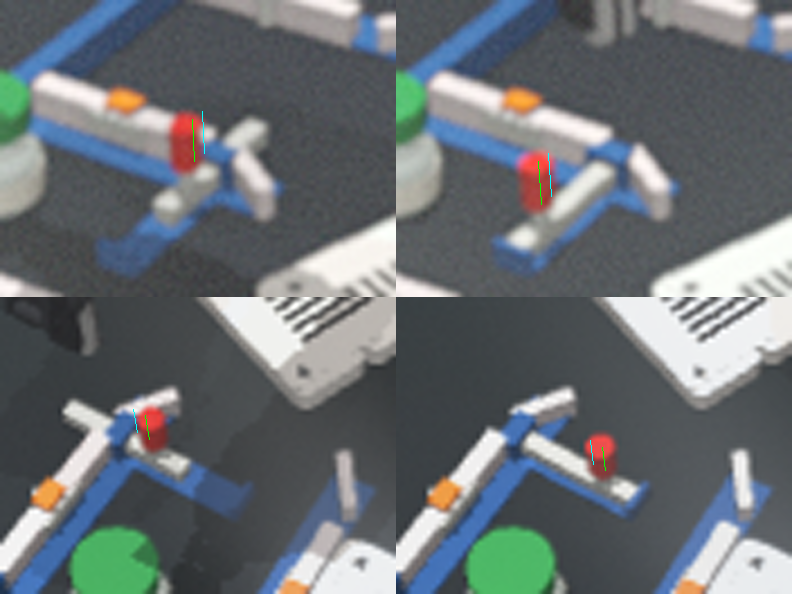

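Enlarged, the knob now sits at bay y ≈ 0.13, the bar is clear of the lane and it's against its stop, so the bolt is fully drawn. Next I'll slide the cover: a short push on its rear edge, then an arc push on its +y side with the two fingers as a fence.

```bash
cat >> h.py <<'E'
def cover(q,u,v,z=.014):
    hsv=cv2.cvtColor(q['image'],cv2.COLOR_RGB2HSV); m=cv2.inRange(hsv,(0,0,150),(180,60,255)); m=cv2.morphologyEx(m,cv2.MORPH_CLOSE,np.ones((9,9)))
    l=cv2.connectedComponents(m)[1]
    cn=max(cv2.findContours((l==l[int(v),int(u)]).astype(np.uint8),0,2)[0],key=cv2.contourArea).reshape(-1,2)
    return cv2.minAreaRect((plane(q,cn,z)[:,:2]*1000).astype(np.float32))
E
cat > ab.py <<'E'
from h import *
C=np.array([.4975,-.013]); th=-.398
xc=lambda t: rot(t)@[1,0]
yc=lambda t: rot(t)@[0,1]
Z=.016
robot.grip(.4)
s=C-xc(th)*.073
robot.goto([*s,.12],att(th+np.pi) if robot.inverse_kinematics([*s,.12],att(th+np.pi)) is not None else att(th))
print(robot.move_straight([*s,Z],vel=.1,contact_N=6), robot.nose_length)
C=C+xc(th)*.02
e=C-xc(th)*.061
print(robot.move_straight([*e,Z],vel=.05,contact_N=25)); print('A',robot.sense()['wrist_force'].round(1))
e=C-xc(th)*.069
robot.move_straight([*e,Z]); robot.move_straight([*e,.10],vel=.2)
sh=-.005
fence=lambda C,t,d: C+yc(t)*(.071+d)+xc(t)*sh
p=fence(C,th,.008)
robot.goto([*p,.10],att(th+np.pi/2))
print(robot.move_straight([*p,Z],vel=.1,contact_N=6),robot.sense()['tcp_pos'])
# arc
P=[(C,th)]; L=.103; n=40
for i in range(n):
    t=th+(YB-th)*(i+1)/n; C=C-yc(t)*L/n; P.append((C,t))
print('end bay',tobay(C))
for k in range(0,n+1,8):
    C,t=P[k]; h=robot.move_straight([*fence(C,t,0),Z],vel=.06,attitude=att(t+np.pi/2),contact_N=25)
    print(h,robot.sense()['wrist_force'].round(1))
d=-tobay(C)[1]
C=C+yc(YB)*d; robot.move_straight([*fence(C,YB,0),Z],vel=.04,contact_N=25)
print('end bay',tobay(C),C)
robot.move_straight([*fence(C,YB,.01),Z]); robot.move_straight([*fence(C,YB,.01),.12],vel=.2)
robot.goto([.5,.15,.25],att(np.pi/2))
f,g=robot.grab_frame('side'),robot.grab_frame('scene')
for q in(f,g):
    u,v=proj(q,[*C,.016])[0]; r=cover(q,u,v); print(r,tobay(np.array(r[0])/1000))
a=np.hstack([f['image'][170:320,230:430],g['image'][180:330,190:390]])[:,:,::-1]
cv2.imwrite('pics/b.png',cv2.resize(a,None,fx=2,fy=2)); print(robot.sense()['t'])
E
python3 ab.py
```

```text
False 0.011
False
A [ 0.1 -0.3 -0. ]
False [0.54246418 0.05405347 0.0165025 ]
end bay [-0.19671912  0.00256609]
False [-0.4 -0.3  0.4]
False [-0.6  0.2 -0.2]
False [-0.3 -0.2  0.5]
False [ 0.4  0.5 -0.8]
False [ 0.3 -0.2 -0.3]
False [1.  0.1 0.3]
end bay [-1.96719117e-01  2.19657044e-18] [ 0.4945694  -0.12349931]
((494.55078125, -117.5650405883789), (139.85848999023438, 108.1516342163086), 88.74855041503906) [-0.19691573  0.00593104]
((492.745361328125, -123.88945007324219), (122.3275146484375, 101.8961181640625), 88.08786010742188) [-0.19853063 -0.00044468]
23.4917
```

The cover lies squarely in front of the mouth, with the scene view giving bay (-0.198, 0.000) and yaw -0.033. Now I'll push it home.

```bash
cat > c.py <<'E'
from h import *
Z=.016
robot.grip(.5)
y=YB+np.pi
if robot.inverse_kinematics(bay(-.272,0,.12),att(y)) is None: y=YB
robot.goto(bay(-.272,0,.12),att(y))
print(robot.move_straight(bay(-.272,0,Z),vel=.1,contact_N=6))
print(robot.move_straight(bay(-.15,0,Z),vel=.06,contact_N=25))
x=-.15
while x<-.045:
    x+=.008 if x<-.07 else .003
    h=robot.move_straight(bay(x,0,Z),vel=.05,contact_N=30)
    s=robot.sense(); F=rot(-YB)@s['wrist_force'][:2]
    print(h,round(x,3),tobay(s['tcp_pos']).round(4),F.round(1))
    if h or (x>-.066 and F[0]<-16): break
f,g=robot.grab_frame('side'),robot.grab_frame('scene')
a=np.hstack([f['image'][170:320,230:430],g['image'][180:330,190:390]])[:,:,::-1]
cv2.imwrite('pics/c.png',cv2.resize(a,None,fx=2,fy=2)); print(robot.sense()['t'])
E
python3 c.py
```

```text
False
False
False -0.142 [-1.406e-01  1.000e-04] [-0.2  0.5]
False -0.134 [-1.33e-01  1.00e-04] [-0.5 -0. ]
False -0.126 [-0.1252  0.    ] [-0.1  0.3]
False -0.118 [-0.1172  0.    ] [ 0.6 -0.5]
False -0.11 [-0.1101 -0.0005] [-2.4 -1.6]
False -0.102 [-0.1023 -0.    ] [-2.7 -1. ]
False -0.094 [-0.0927  0.0002] [-0.2 -0.5]
False -0.086 [-0.0848  0.0003] [0.3 0.2]
False -0.078 [-0.0772  0.0002] [ 0.  -0.8]
False -0.07 [-0.0691  0.0002] [-0.5  0.1]
False -0.067 [-0.0663  0.0001] [ 0.3 -0. ]
False -0.064 [-0.0636  0.    ] [-0.5  0.2]
False -0.061 [-0.0608  0.0001] [-0.  -0.3]
False -0.058 [-0.0591  0.0001] [-4.5  0.9]
False -0.055 [-0.0585  0.0001] [-8.8  0.8]
False -0.052 [-0.0584  0.0001] [-14.9   1.2]
False -0.049 [-0.0583  0.0001] [-22.2   0.9]
33.8333
```

View pics/c.png

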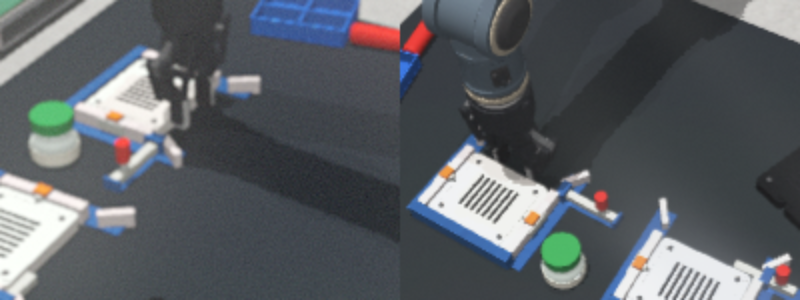

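The picture shows the cover seated against the back stop, with both orange caps beside its notches and the bar still clear. I'll back out and shut the bolt from the far side of the knob.

```bash
cat > d.py <<'E'
from h import *
p=robot.sense()['tcp_pos']
robot.move_straight(bay(-.075,0,.016)); robot.move_straight(bay(-.075,0,.13),vel=.2)
robot.grip(0.0)
robot.goto(bay(-.058,.161,.13),att(np.pi/2+YB))
print(robot.move_straight(bay(-.058,.161,.042),vel=.1,contact_N=6))
robot.move_straight(bay(-.058,.122,.042),vel=.05,contact_N=25)
y=.122
while y>.095:
    y-=.003
    h=robot.move_straight(bay(-.058,y,.042),vel=.05,contact_N=30)
    s=robot.sense(); F=rot(-YB)@s['wrist_force'][:2]
    print(h,round(y,3),tobay(s['tcp_pos']).round(4),F.round(1))
    if h or F[1]>13: break
q=tobay(s['tcp_pos'])[1]
robot.move_straight(bay(-.058,q+.012,.042)); robot.move_straight(bay(-.058,q+.012,.16),vel=.2)
robot.goto([.5,.15,.27],att(np.pi/2))
f,g=robot.grab_frame('side'),robot.grab_frame('scene')
for q in (f,g):
    hsv=cv2.cvtColor(q['image'],cv2.COLOR_RGB2HSV)
    m=cv2.inRange(hsv,(0,110,60),(9,255,255))|cv2.inRange(hsv,(172,110,60),(180,255,255)); k,l,st,c=cv2.connectedComponentsWithStats(m)
    for i in range(1,k):
        bb=tobay(plane(q,c[i],.036)[0])
        if st[i,4]>10 and abs(bb[1]-.11)<.05: print(c[i],bb)
cv2.imwrite('pics/d.png',np.hstack([cv2.resize(q['image'][a:a+120,b:b+130],(390,360),interpolation=cv2.INTER_CUBIC) for q,a,b in((f,170,240),(g,220,190))])[:,:,::-1])
s=robot.sense(); print(s['t'],s['wrist_force'])
E
python3 d.py
```

```text
False
False 0.119 [-0.0584  0.119 ] [0.5 1.6]
False 0.116 [-0.0583  0.1161] [-0.3  1.6]
False 0.113 [-0.0582  0.1127] [-0.9  1.2]
False 0.11 [-0.0581  0.1095] [-0.4  2.6]
False 0.107 [-0.0581  0.1092] [-0.6  5.5]
False 0.104 [-0.058  0.109] [-0.9 10.4]
False 0.101 [-0.0581  0.1088] [-2.1 13.3]
[302.15517241 236.        ] [-0.05777693  0.0930909 ]
[276.74468085 272.91489362] [-0.05869889  0.08992567]
42.5833 [-0.51635344 -0.76042553  0.12436556]
```

View pics/d.png

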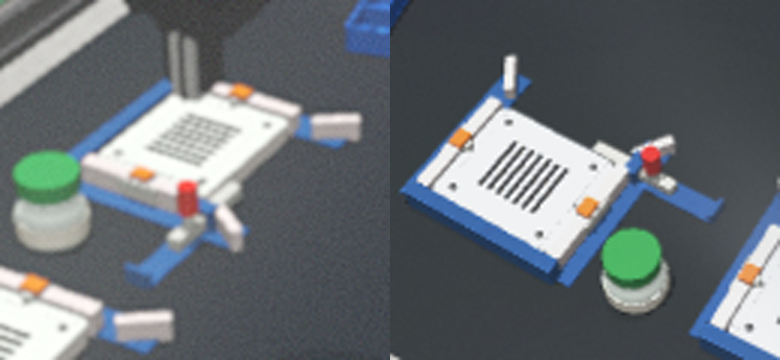

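The picture shows the cover seated between both clips. The bar lies shut behind it, with the knob at bay y ≈ 0.0915 after reaching its stop, and the jar hasn't moved.

```bash
python3 -c "
from plant import robot
print(robot.close_job())"
```

```text
the job is handed in; nothing more can be done
None
```

The white cover is pushed home in the formerly empty bay with its bolt shut behind it, and I handed the job in at about 43 s; no verdict came back, but the last pictures show it seated between both clips.

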